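Lock a clip-top jar and tip it to prove the lid

TASK

Of the three square clip-top jars standing in the wooden tray, the one with hazelnuts still has its steel clasp sticking out: swing that clasp fully down against the jar to lock the lid. Then draw this jar straight up out of its pocket and, clear of the tray, tip it halfway over towards its side or a little further, to prove that the lid holds. Finish like that, still holding the tipped jar steady a good 15 cm above the worktop and touching nothing else, its clasp still down, with the other two jars left standing in their pockets.

Things in the scene. Friction and masses are not known exactly. Their poses are not given: they have to be found in the camera images.
- nut_jar: glass clip-top jar of round brown hazelnuts, 0.3 to 0.5 kg, upright in a tray pocket. Origin: centre of its underside, 10 mm above the worktop; z up, -x its front (clasp), +x its rear (lid hinge). Body 58 x 58 mm, 70 mm tall, flat sides free for the fingers (y = +-29 mm, from 22 mm up); then 47 mm neck, 50 mm lid, top 91 mm, wire loop 95 mm (clasp open: lid 95, loop 107 mm)
- clasp (a joint): angle (rad) of the hazelnut jar's sheet-steel clasp lever: 0 down along the front face (locked), 1.57 level straight out in front; starts 1.6 to 2.15, most 2.2. Axis along the jar's y, at x = -33.5 mm, 74 mm above the underside. Lever: 46 mm long, two short wires then a plate 26 mm wide; stiff (0.05 N m), stays where left. A thin loop at the lid's front rim and the lid sink as it closes
- clasp_tip (a point): middle of the outer end of the clasp lever, 46 mm from its axis
- nut_jar_mid (a point): point on the axis of the hazelnut jar, 45 mm above its underside; this is the point whose height is judged
- tray: light wooden jar tray, fixed on the worktop: block 92 mm (its x) by 346 mm (its y), 32 mm tall, with three square pockets of 61 mm at y = -110, 0 and 110 mm, 22 mm deep. Origin: centre of its underside. The jars stand square in the pockets with their fronts towards the tray's -x
- sugar_jar: same jar, filled with white sugar lumps, clasp already down; stands in another pocket of the tray. Origin: centre of its underside. To be left alone.
- cinnamon_jar: same jar, filled with upright brown cinnamon sticks, clasp already down; stands in the remaining pocket. Origin: centre of its underside. To be left alone.
- bowl: white ceramic bowl, 116 mm across, 62 mm tall, at the left of the tray. Origin: centre of its underside. Not part of the job.
- spoon: spoon with wooden handle and steel bowl, 270 mm long, lying at the right of the tray. Not part of the job.
There are look-alikes about, which are no part of the job. Leave any blue or red look-alike of the nut_jar alone.

How it is judged (in metres and radians):
On the way, in this order (a step that is already met when the one before it is completed fails the run):
1. with the hazelnut jar still in its pocket, its clasp is swung fully down (value of joint clasp below 0.2 rad and z of nut_jar in the frame of tray below 0.022 m), for 0.2 s.
2. the jar, clasp down and still upright, is drawn up clear of the tray (value of joint clasp below 0.25 rad and z of nut_jar in the frame of tray above 0.045 m and angle between nut_jar's own z axis and vertical below 0.4 rad), for 0.1 s.
At the end, for the whole second after the job is handed in: The hazelnut jar is held still (under 3 cm/s) by the fingers, tipped more than 0.6 rad (34 degrees) from upright, its middle more than 14 cm above the worktop, its clasp down (under 0.25 rad), touching neither tray, jars, bowl nor spoon; the sugar and cinnamon jars stand upright in their pockets (value of joint clasp below 0.25 rad and angle between nut_jar's own z axis and vertical above 0.6 rad and height (world z) of nut_jar_mid above 0.14 m and contact force between nut_jar and the fingers above 2 N and contact force between nut_jar and tray below 0.3 N and contact force between nut_jar and sugar_jar below 0.3 N and contact force between nut_jar and cinnamon_jar below 0.3 N and contact force between nut_jar and bowl below 0.3 N and contact force between nut_jar and spoon below 0.3 N and linear speed of nut_jar below 0.03 m/s and horizontal distance between each of sugar_jar, cinnamon_jar and tray below 0.125 m and z of each of sugar_jar, cinnamon_jar in the frame of tray below 0.016 m and angle between each of sugar_jar, cinnamon_jar's own z axis and vertical below 0.12 rad); the arm keeps its last pose, push and grip.
It fails at once if another jar is pulled or knocked out of its pocket (z of any of sugar_jar, cinnamon_jar in the frame of tray above 0.03 m).
It fails at once if the hazelnut jar is dropped outside the tray (height (world z) of nut_jar below 0.006 m).
It also fails if it takes over 51 s, if anything falls off the work surface, if the arm or the gripper's body presses on something with over 40 N, if the wrist force passes 120 N, or if a joint passes its speed limit or range.

ROBOT

A 6-joint arm with a two-finger parallel gripper is mounted at the origin on the work surface. World frame = base frame: x ahead of the robot, y to its left, z up, the work surface at z = 0. Lengths are in m, angles in degrees, forces in N, time in s.
With the tool pointing down it reaches from about 0.4 to 0.825 m from the base axis. Payload 7 kg.
Tool frame: the origin (TCP) lies at the very end of the fingers, on their centre line; the grasp point (between the pads) lies 19 mm behind it (ctrl.grip_depth is the distance from the TCP to the grasp point, in m); z points along the fingers, y is the line along which they close (so a half turn about z gives the same grasp; the last joint's range is limited). The gripper opens to 88 mm and grips with 3 to 60 N. Pads are 19 mm wide; open, the fingers measure 130 mm over their backs; the gripper's body (78 mm by 193 mm) begins 47 mm behind the grasp point.
Start: joints at [-55.514, 20.546, 0.682, 0, -70.136, -16.507], TCP at [0.208, -0.642, 0.227] pointing down, gripper open.
Joint ranges: [-176.03, 176.03], [-82.01, 121.73], [-58.28, 71.71], [-173.87, 95.51], [-174.79, -0.11], [-173.66, 173.66]. Speed limits (degrees/s): [136.94, 136.94, 172.46, 180, 180, 180].

INTERFACE

Orientations are given as [roll, pitch, yaw] about the fixed x, y, z axes, in that order (R = Rz(yaw) Ry(pitch) Rx(roll)).
In Python, from plant import get_obs, eyes, ctrl, spotter gives the robot as it stands.
- The arm moves only by the shell command python3 -m crank 'ROWS'. ROWS is JSON, one flat list of numbers, 7 for each row, row after row: the turn, a rotation vector about the tool's x, y, z in rad, then the shift along the tool's x, y, z in mm, then the opening, from 0 (shut) to 1 (fully open). A call has 1 to 5 rows; each row shifts and turns the commanded pose from where the row before left it, along the tool's axes as they then stand; what a row does not reach is not made up. A row lasts 1/8 s, in which the tool goes at most 62.5 mm and 10.7 degrees, less where a joint would pass 70% of its speed; a pose out of reach is approached as far as the arm can. A call is refused whole if a number of a shift passes 62.5 or a number of a turn 0.188, either way. A call with a gripper value outside its range is refused whole. The fingers move at their own pace and stop on an object; the grip force is fixed at half the most. Time passes only in rows, so rows that do not move let the fingers close. It gives the time, the measured TCP pose, the force, the opening and the grip force at its end, in the units of the state.
- get_obs(): the state, without advancing time (a new reading comes with each control period).
- eyes.snapshot(name): name is "scene" or "top" or "wrist"; returns the picture (480x640x3 uint8, blue, green, red); there is no depth.
- eyes.camera_model(name): a dict with "fx", "fy", "cx", "cy" (pixels), "extrinsics" (4x4, takes a point from camera to world coordinates). Camera axes: x right, y down, z forward; pixel columns grow to the right and rows downward; lengths in m; the calibration is good to about 2 mm. A picture is of the moment at which its call begins: read the wrist's pose just before it. camera_model takes no time and is no camera call; for the wrist camera it gives the pose at the moment of the call.
- ctrl.close_job(): hands the job in; it is judged then, once.
Trained networks look in the newest picture that a camera, given by its name, has taken for a name from the list of things; names that differ only in an ending like _2 or _b are one class to them, and where a whole thing is asked for, a point or a joint stands for the part that bears it (a point fixed in the world has none). Each returns a list of dicts, best first, with "p" (0 to 1); they miss things now and then, are a little off and sometimes report something else, mostly with a low value. They report only what shows in the picture. A call takes as long as a camera call. They do not tell look-alikes from the thing itself.
- spotter.outline_of(camera, target): "region" (480x640 bool, what is visible of it) and "rect" ([left, top, width, height] in pixels, round what is visible of it).
- spotter.place_of(camera, target): "location" ([column, row] in pixels: a listed point, or the origin of a listed thing).
The state is a dict: "clock": time; "joint_pos": joint angles; "qvel": joint speeds; "tau": joint torques, N m; "tool_pos": TCP position; "orientation": TCP orientation; "force": force on the tool from outside, world axes, zero at the start; "moment": the same for the moment, N m; "opening": finger opening in m; "gripper_force": force on a finger pad.
Only numpy, scipy, OpenCV 4.12 (cv2) and the standard library are available. Lean on these libraries where they do the work, as an engineer would, in place of code of your own. Each camera call takes 0.05 s, during which the arm holds its last target. There are 200 camera calls.

## Working session

There is one attempt and no reset: what is moved stays moved. The work goes in short steps, Python scripts to look and compute and a shell command to move; the robot and the scene stay as the last step left them, time stands still between calls to the robot, and variables do not carry over. Pictures are saved under pics/ and viewed, at most 10 in all, crops included, and the job is handed in when it is done.

```bash
mkdir -p pics; ls
python3 - <<'E'
from plant import get_obs, eyes, ctrl, spotter
import cv2,numpy as np
print(get_obs())
ims=[]
for c in ("scene","top"):
    im=eyes.snapshot(c); ims.append(im)
    m=eyes.camera_model(c); print(c,m)
    for t in ("nut_jar","clasp_tip","sugar_jar","cinnamon_jar","tray","nut_jar_mid"):
        print(t,[(np.round(d["location"],1).tolist(),round(d["p"],2)) for d in spotter.place_of(c,t)])
cv2.imwrite("pics/a.png",ims[0]);cv2.imwrite("pics/b.png",ims[1])
E
```

```text
pics
{'clock': 0.0, 'joint_pos': array([-5.55166012e+01,  2.05925996e+01,  6.31614819e-01, -2.14286820e-02,
       -7.01349491e+01, -1.65096404e+01]), 'qvel': array([ 0.01245953, -0.05079753, -0.01771037,  0.02848602,  0.04740991,
       -0.00935993]), 'tau': array([ 1.29330406e-04, -5.82717454e+01,  2.93064559e+01,  6.99774563e+00,
        6.90743953e-03, -1.82547210e-04]), 'tool_pos': array([ 0.20814392, -0.64157351,  0.22558903]), 'orientation': array([ 1.79902296e+02, -7.95154199e-03, -1.62033533e+02]), 'force': array([ 0.04795051,  0.59295858, -0.74603591]), 'moment': array([ 0.00476236, -0.06581359, -0.0556886 ]), 'gripper_force': 0.0, 'opening': 0.08761547562711293}
scene {'fx': 503.6303557642608, 'fy': 503.6303557642608, 'cx': 311.26767136539, 'cy': 238.72140369903778, 'extrinsics': array([[-0.00791514,  0.77236936, -0.63512433,  1.31828969],
       [ 0.99996539,  0.00774107, -0.00304807, -0.00356988],
       [ 0.00256231, -0.63512648, -0.77240391,  1.03647916],
       [ 0.        ,  0.        ,  0.        ,  1.        ]])}
nut_jar [([351.6, 313.8], 0.77), ([462.5, 313.0], 0.
[... 481 characters left out ...]
nsics': array([[ 0.02943678, -0.99859478,  0.04406752,  0.4386514 ],
       [-0.99935326, -0.03031278, -0.019344  ,  0.02610378],
       [ 0.02065262, -0.04346959, -0.99884126,  1.17656462],
       [ 0.        ,  0.        ,  0.        ,  1.        ]])}
nut_jar [([182.6, 158.0], 0.97), ([235.6, 307.0], 0.95), ([244.4, 232.9], 0.62), ([289.9, 154.3], 0.62), ([242.0, 234.6], 0.24)]
clasp_tip [([248.5, 261.2], 0.73), ([230.3, 300.2], 0.65), ([288.2, 142.6], 0.64), ([167.4, 160.8], 0.62)]
sugar_jar [([287.1, 221.8], 0.94)]
cinnamon_jar [([327.3, 209.7], 0.81)]
tray [([287.3, 219.0], 0.7)]
nut_jar_mid [([288.3, 155.7], 0.87), ([176.9, 150.4], 0.73), ([241.7, 232.3], 0.71), ([235.0, 308.5], 0.58)]
```

View pics/a.png

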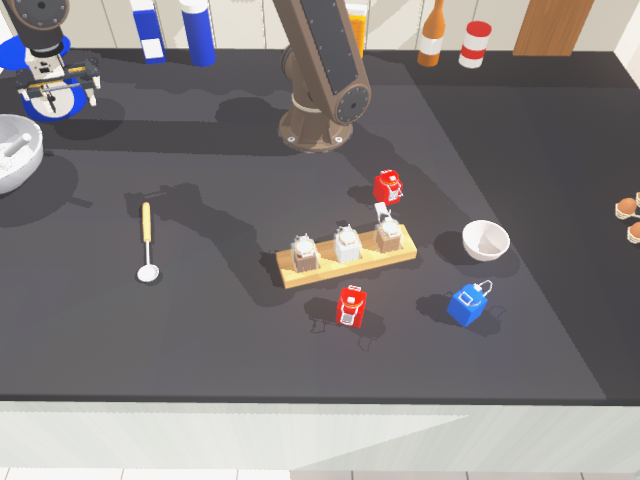

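View pics/b.png

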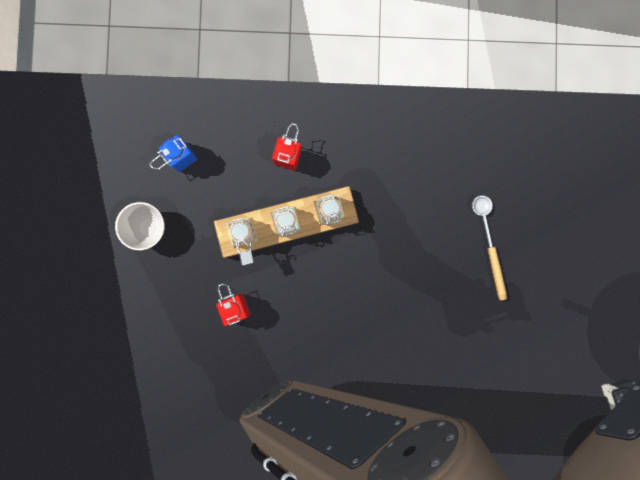

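The nut jar stands in the left-end pocket (top view 241,232), its clasp pointing toward the robot (tip at 248,258). A red look-alike sits just in front of it (232,308), and the others are out of the way. Next I fit the tray.

```bash
cat > h.py <<'E'
from plant import get_obs, eyes, ctrl, spotter
import cv2,numpy as np
from scipy.spatial.transform import Rotation as R
def ray(c,uv,z,m=None):
    m=m or eyes.camera_model(c);T=np.array(m["extrinsics"])
    d=T[:3,:3]@[(uv[0]-m["cx"])/m["fx"],(uv[1]-m["cy"])/m["fy"],1]
    o=T[:3,3]; return o+d*(z-o[2])/d[2]
def proj(c,p,m=None):
    m=m or eyes.camera_model(c);T=np.array(m["extrinsics"])
    q=T[:3,:3].T@(np.asarray(p,float)-T[:3,3]); return np.array([m["fx"]*q[0]/q[2]+m["cx"],m["fy"]*q[1]/q[2]+m["cy"]])
def tool():
    o=get_obs(); return np.array(o["tool_pos"]),R.from_euler("xyz",o["orientation"],degrees=True)
def goto(p,rot):
    "turn first (tool rotvec), then shift in the turned tool frame, mm"
    p0,r0=tool(); print("turn",np.round((r0.inv()*rot).as_rotvec(),3),"shift mm after turn",np.round(rot.inv().apply(np.array(p)-p0)*1000,1),
      "shift mm before turn",np.round(r0.inv().apply(np.array(p)-p0)*1000,1))
E
python3 - <<'E'
from h import *
im=cv2.imread("pics/b.png"); hsv=cv2.cvtColor(im,cv2.COLOR_BGR2HSV)
m=cv2.inRange(hsv,(8,60,90),(32,255,255)); m[:, :200]=0;m[:,370:]=0;m[:175]=0;m[265:]=0
m=cv2.morphologyEx(m,cv2.MORPH_OPEN,np.ones((3,3)))
pts=cv2.findNonZero(m); bx=cv2.boxPoints(cv2.minAreaRect(pts))
W=np.array([ray("top",b,0.032) for b in bx]); print(bx,W.round(3),W.mean(0))
for i in range(4): 
    d=W[(i+1)%4]-W[i]; print(np.linalg.norm(d),np.degrees(np.arctan2(d[1],d[0])))
for n,uv in dict(nut=(241,231),sug=(286,219),cin=(330.5,208.5)).items(): print(n,ray("top",uv,0.10 if n!="nut" else .105))
print("tip",ray("top",(247.5,263),0.10))
print("red",ray("top",(232,312),0.0),ray("top",(224,290),0.09))
s=cv2.imread("pics/a.png")[160:290,260:440]; cv2.imwrite("pics/c.png",cv2.resize(s,None,fx=4.4,fy=4.4,interpolation=cv2.INTER_CUBIC))
E
```

```text
[[212.38654 220.62575]
 [349.04187 184.73647]
 [358.8567  222.10832]
 [222.20135 257.99762]] [[ 0.528  0.264  0.032]
 [ 0.628 -0.071  0.032]
 [ 0.535 -0.098  0.032]
 [ 0.436  0.236  0.032]] [0.53186152 0.08280733 0.032     ]
0.3499640706708037 -73.36624407436946
0.09639614156230661 -163.8088374562354
0.3488884513158845 106.4846143488443
0.09548568368313042 16.833077324230075
nut [0.50010588 0.18216214 0.105     ]
sug [0.53158867 0.07946466 0.1       ]
cin [ 0.55942651 -0.02354293  0.1       ]
tip [0.42665924 0.16517519 0.1       ]
red [0.30126064 0.21255886 0.        ] [0.36217809 0.21876353 0.09      ]
```

View pics/c.png

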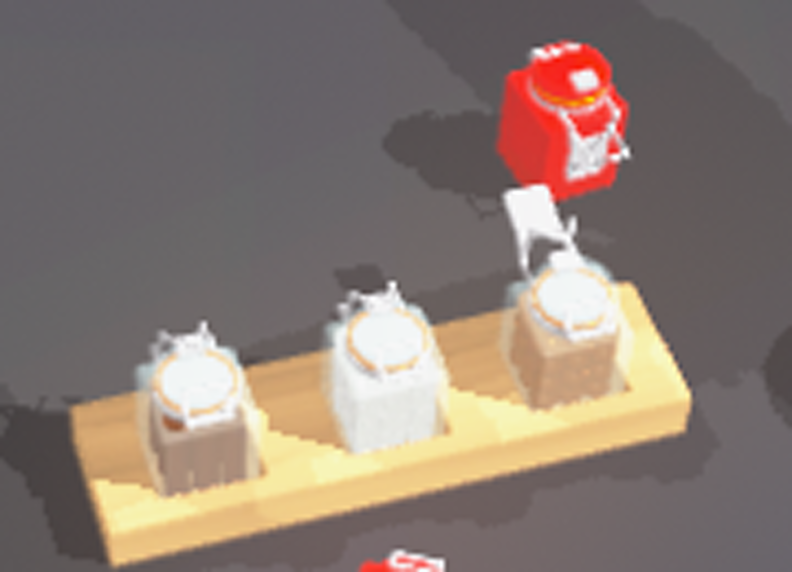

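The lever stands up and out in front of the left-end jar (hazelnuts); the lever plate is at crop (530,215). The sticks jar is at the other end. Moving in via a waypoint.

```bash
cat >> h.py <<'E'
YAW=16.5; J=np.array([0.5005,0.184]); 
def jar(x,y,z): # jar frame mm -> world, z world mm
    a=np.radians(YAW); return np.array([J[0]+(x*np.cos(a)-y*np.sin(a))/1000,J[1]+(x*np.sin(a)+y*np.cos(a))/1000,z/1000])
DOWN=R.from_euler("xyz",[180,0,YAW-180],degrees=True)
E
python3 -c "
from h import *
goto([.45,-.40,.226],DOWN); goto(jar(-62,0,200),DOWN)"
```

```text
turn [-0.     0.     0.026] shift mm after turn [-300.5  163.4    0.6] shift mm before turn [-304.6  155.6    0.6]
turn [-0.     0.     0.026] shift mm after turn [-452.8  709.    26.6] shift mm before turn [-470.9  697.1   26.6]
```

```bash
python3 -m crank '[0,0,0.026,0,0,0,1, 0,0,0,-50,27,0,0.5, 0,0,0,-50,27,0,0, 0,0,0,-50,27,0,0, 0,0,0,-50,27,0,0]'
python3 -m crank '[0,0,0,-50,27,0,0, 0,0,0,-50,27,0,0, 0,0,0,-15,55,0,0, 0,0,0,-15,55,0,0, 0,0,0,-15,55,0,0]'
python3 -m crank '[0,0,0,-15,55,0,0, 0,0,0,-15,55,0,0, 0,0,0,-15,55,0,0, 0,0,0,-15,55,5,0, 0,0,0,-15,55,5,0]'
python3 -m crank '[0,0,0,-15,55,5,0, 0,0,0,-15,52,8,0, 0,0,0,0,0,0,0,0,0,0,0,0,0,0]'
python3 - <<'E'
from h import *
goto(jar(-62,0,200),DOWN)
im=eyes.snapshot("wrist"); cv2.imwrite("pics/d.png",im)
for t in ("nut_jar","clasp_tip","nut_jar_mid","tray","sugar_jar"):
    print(t,[(np.round(d["location"],1).tolist(),round(d["p"],2)) for d in spotter.place_of("wrist",t)])
for n,p in dict(org=jar(0,0,10),mid=jar(0,0,55),top=jar(0,0,105),fl=jar(-29,29,80),fr=jar(-29,-29,80),rl=jar(29,29,80),rr=jar(29,-29,80),tl=jar(-46,63,32),tr=jar(-46,-283,32),tl2=jar(46,63,32)).items(): print(n,proj("wrist",p).round(1))
E
```

```text
clock: 1.32
tool_pos: [0.3705, -0.4804, 0.2268]
orientation: [-180.0, 0.0, -163.6]
force: [0.0, -0.8, -0.4]
opening: 0.0533
gripper_force: 0.0
clock: 1.95
tool_pos: [0.4463, -0.2289, 0.2266]
orientation: [-180.0, 0.0, -163.6]
force: [1.1, 1.0, -0.2]
opening: 0.0038
gripper_force: 0.0
clock: 2.58
tool_pos: [0.44, 0.0563, 0.217]
orientation: [180.0, 0.1, -163.6]
force: [1.7, -0.2, 0.1]
opening: 0.0002
gripper_force: 0.0
clock: 3.08
tool_pos: [0.4384, 0.1655, 0.2035]
orientation: [-180.0, -0.0, -163.5]
force: [-0.8, 0.1, 0.1]
opening: 0.0004
gripper_force: 0.0
turn [-0. -0.  0.] shift mm after turn [-2.8  0.   3.5] shift mm before turn [-2.8  0.   3.5]
nut_jar [([315.7, 282.8], 0.86), ([402.1, 79.9], 0.85)]
clasp_tip [([408.4, 124.6], 0.81), ([319.7, 223.7], 0.6)]
nut_jar_mid []
tray []
sugar_jar [([200.3, 281.5], 0.86)]
org [316.4 279.3]
mid [316.6 299.3]
top [316.8 328.6]
fl [355.7 277.2]
fr [277.7 277.3]
rl [353.8 346.7]
rr [279.7 346.7]
tl [391.  237.8]
tr [-18.1 238.3]
tl2 [385.9 335.5]
```

View pics/d.png

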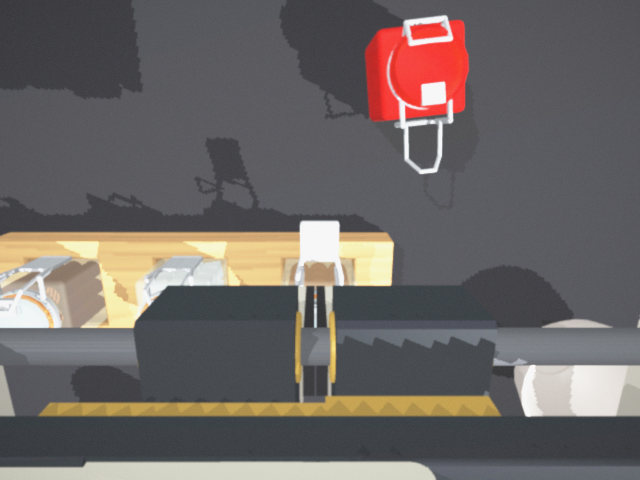

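The clasp tip is at (320,222), column-aligned with the fingers. The tray edge is ~4 mm nearer than modelled, which is fine for pushing. I'm descending slowly onto the lever.

```bash
python3 -m crank '[0,0,0,0,0,40,0, 0,0,0,0,0,40,0, 0,0,0,0,0,8,0, 0,0,0,0,0,8,0, 0,0,0,0,0,8,0]'
python3 -m crank '[0,0,0,0,0,8,0, 0,0,0,0,0,8,0, 0,0,0,0,0,8,0,0,0,0,0,0,8,0]'
python3 -m crank '[0,0,0,0,0,5,0,0,0,0,0,0,0,0]'
python3 - <<'E'
from h import *
im=eyes.snapshot("scene"); cv2.imwrite("pics/e.png",cv2.resize(im[130:290,290:470],None,fx=3.6,fy=3.6,interpolation=cv2.INTER_CUBIC))
E
```

```text
clock: 4.0
tool_pos: [0.4394, 0.1661, 0.1004]
orientation: [180.0, 0.1, -163.5]
force: [0.1, -0.0, 0.5]
opening: 0.0004
gripper_force: 0.0
clock: 4.5
tool_pos: [0.439, 0.1659, 0.0673]
orientation: [180.0, 0.0, -163.5]
force: [-0.2, 0.2, 2.8]
opening: 0.0005
gripper_force: 1.0
clock: 4.75
tool_pos: [0.4381, 0.1652, 0.0619]
orientation: [-180.0, -0.1, -163.5]
force: [-1.3, 0.4, -0.2]
opening: 0.0007
gripper_force: 0.0
```

View pics/e.png

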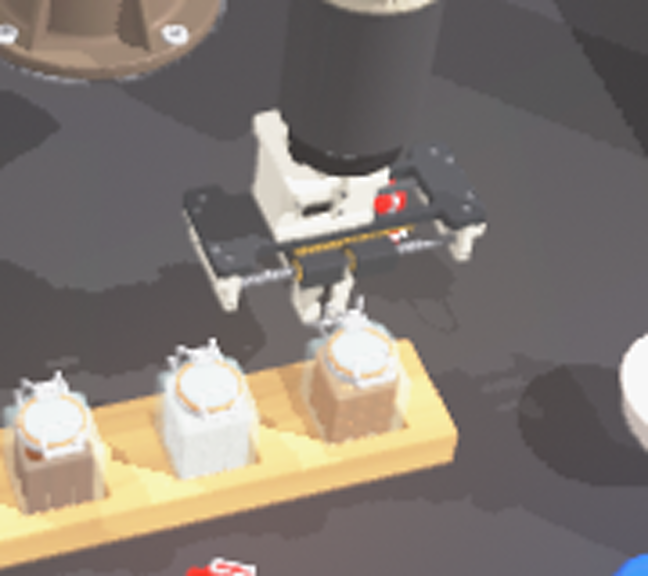

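The lever has gone down beneath the fingers. Now I push in toward the jar, gently.

```bash
python3 -m crank '[0,0,0,-4,0,0,0, 0,0,0,-4,0,0,0,0,0,0,-3,0,0,0]'
python3 -m crank '[0,0,0,-3,0,0,0, 0,0,0,0,0,0,0]'
python3 -m crank '[0,0,0,-2,0,0,0, 0,0,0,0,0,0,0]'
```

```text
clock: 5.18
tool_pos: [0.4491, 0.1685, 0.0624]
orientation: [-180.0, -0.0, -163.5]
force: [-2.3, -0.0, -0.8]
opening: 0.0004
gripper_force: 1.0
clock: 5.42
tool_pos: [0.4522, 0.1695, 0.0625]
orientation: [-180.0, -0.0, -163.5]
force: [-2.1, -0.4, -1.1]
opening: 0.0004
gripper_force: 0.8
clock: 5.68
tool_pos: [0.4541, 0.1702, 0.0626]
orientation: [180.0, 0.0, -163.5]
force: [-2.0, -0.8, -0.1]
opening: 0.0003
gripper_force: 0.8
```

```bash
for i in 1 ; do python3 -m crank '[0,0,0,-2,0,0,0, 0,0,0,0,0,0,0]'; done
python3 -m crank '[0,0,0,-1.5,0,0,0, 0,0,0,0,0,0,0]'|sed -n '2p;4p'
python3 -m crank '[0,0,0,-1.5,0,0,0, 0,0,0,0,0,0,0]'|sed -n '2p;4p'
python3 -c "
from h import *
goto(jar(0,0,100),DOWN)"
```

```text
clock: 5.92
tool_pos: [0.456, 0.1708, 0.0626]
orientation: [180.0, 0.0, -163.5]
force: [-1.7, -0.5, -0.6]
opening: 0.0005
gripper_force: 0.7
tool_pos: [0.4574, 0.1711, 0.0626]
force: [-2.7, -0.7, -0.4]
tool_pos: [0.4588, 0.1715, 0.0625]
force: [-2.5, -0.4, -0.3]
turn [ 0. -0. -0.] shift mm after turn [-43.6   0.1 -37.5] shift mm before turn [-43.6   0.1 -37.5]
```

```bash
python3 -m crank '[0,0,0,-1.5,0,0,0, 0,0,0,0,0,0,0]'|sed -n '2p;4p'
python3 -m crank '[0,0,0,-1.5,0,0,0, 0,0,0,0,0,0,0]'|sed -n '2p;4p'
python3 - <<'E'
from h import *
im=eyes.snapshot("wrist"); cv2.imwrite("pics/f.png",im)
E
```

```text
tool_pos: [0.4601, 0.1719, 0.0624]
force: [-2.3, 0.3, 0.3]
tool_pos: [0.4616, 0.1723, 0.0625]
force: [-2.7, -1.0, -0.8]
```

View pics/f.png

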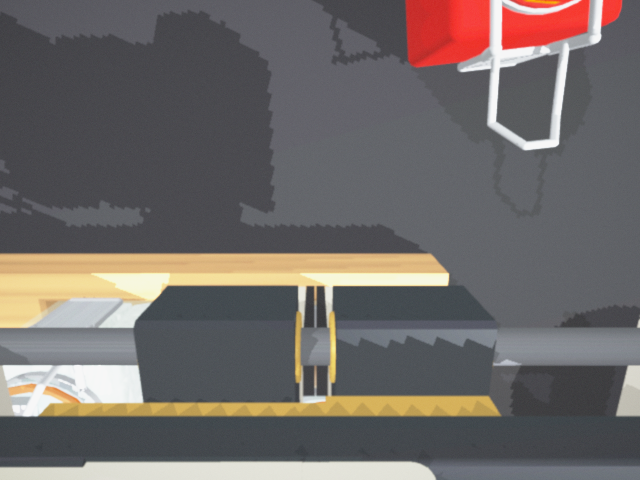

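The fingers hide the lever, the force is still just the lever's resistance, so I keep pushing.

```bash
for k in 1; do python3 -m crank '[0,0,0,-1.5,0,0,0, 0,0,0,0,0,0,0]'|sed -n '2p;4p'; done
python3 -m crank '[0,0,0,-1.5,0,0,0, 0,0,0,0,0,0,0]'|sed -n '2p;4p'
python3 -m crank '[0,0,0,-1,0,0,0, 0,0,0,0,0,0,0]'|sed -n '2p;4p'
```

```text
tool_pos: [0.4619, 0.1722, 0.0623]
force: [-8.3, -0.0, 1.7]
tool_pos: [0.4621, 0.172, 0.0622]
force: [-13.2, 0.5, 7.4]
tool_pos: [0.4622, 0.1719, 0.0621]
force: [-16.8, 0.5, 9.3]
```

Hard stop reached (17 N): the lever is against the jar. Backing off, rising, opening and going above the jar.

```bash
python3 -m crank '[0,0,0,15,0,0,0, 0,0,0,15,0,0,0, 0,0,0,0,0,-45,0, 0,0,0,0,0,-45,1, 0,0,0,0,0,-30,1]'|sed -n '2p;4p'
python3 -m crank '[0,0,0,-30,0,0,1, 0,0,0,0,0,0,1,0,0,0,0,0,0,1]'
python3 - <<'E'
from h import *
goto(jar(0,0,43),DOWN)
im=eyes.snapshot("wrist")
m=eyes.camera_model("wrist")
for n,p in dict(top=jar(0,0,101),fl=jar(-29,29,80),fr=jar(-29,-29,80),tl=jar(-46,63,32),tr=jar(-46,-283,32),tl2=jar(46,63,32)).items(): print(n,proj("wrist",p,m).round(1))
t=eyes.snapshot("top")[190:280,190:380]
t=cv2.resize(t,(640,303),interpolation=cv2.INTER_CUBIC)
cv2.imwrite("pics/g.png",cv2.resize(np.vstack([im,t]),None,fx=.76,fy=.76,interpolation=cv2.INTER_AREA))
E
```

```text
tool_pos: [0.4372, 0.1655, 0.1852]
force: [-0.2, 0.7, -0.2]
clock: 8.72
tool_pos: [0.4649, 0.1732, 0.1823]
orientation: [-180.0, -0.0, -163.5]
force: [-0.1, 0.5, -0.2]
opening: 0.0448
gripper_force: 0.0
turn [-0. -0. -0.] shift mm after turn [-37.2   0.2 139.3] shift mm before turn [-37.2   0.2 139.3]
top [315.9 303.6]
fl [358.9 250.9]
fr [272.8 250.8]
tl [397.  211.6]
tr [-48.7 211.5]
tl2 [390.9 319.4]
```

View pics/g.png

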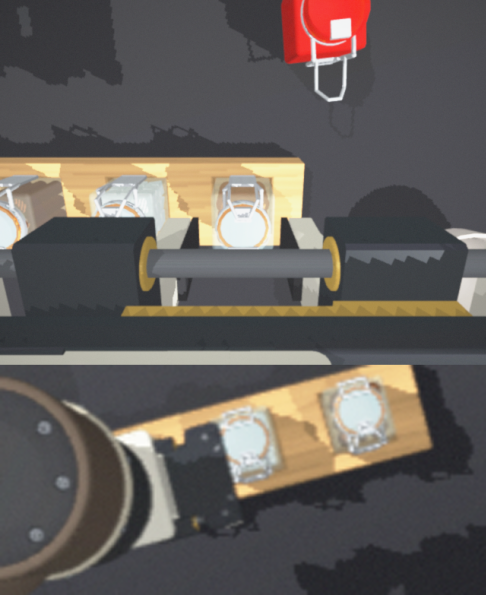

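The clasp lies down (loop and plate against the jar front at 242,190). The jar centre is within ~2 mm of the model. Descending to grasp.

```bash
python3 -m crank '[0,0,0,-34,2,0,1, 0,0,0,0,0,30,1, 0,0,0,0,0,30,1, 0,0,0,0,0,30,1, 0,0,0,0,0,20,1]'
python3 -m crank '[0,0,0,0,0,10,1, 0,0,0,0,0,10,1, 0,0,0,0,0,7,1, 0,0,0,0,0,0,1]'
```

```text
clock: 9.45
tool_pos: [0.4965, 0.1845, 0.0712]
orientation: [-180.0, -0.1, -163.5]
force: [0.8, 0.2, 1.3]
opening: 0.0875
gripper_force: 0.0
clock: 9.95
tool_pos: [0.4974, 0.185, 0.0454]
orientation: [-180.0, -0.0, -163.5]
force: [-0.2, -0.2, -0.2]
opening: 0.0876
gripper_force: 0.0
```

```bash
python3 -m crank '[0,0,0,0,0,0,0.5, 0,0,0,0,0,0,0.3, 0,0,0,0,0,0,0.3, 0,0,0,0,0,0,0, 0,0,0,0,0,0,0]'
python3 -m crank '[0,0,0,0,0,0,0, 0,0,0,0,0,0,0]'
```

```text
clock: 10.58
tool_pos: [0.4976, 0.1853, 0.0458]
orientation: [180.0, 0.0, -163.5]
force: [-0.3, 1.2, 2.1]
opening: 0.0582
gripper_force: 30.0
clock: 10.82
tool_pos: [0.4976, 0.1853, 0.0458]
orientation: [180.0, 0.0, -163.5]
force: [-1.7, 1.5, 4.2]
opening: 0.0577
gripper_force: 30.0
```

Gripped (58 mm, 30 N). Lift.

```bash
python3 -m crank '[0,0,0,0,0,-4,0, 0,0,0,0,0,-5,0, 0,0,0,0,0,-6,0, 0,0,0,0,0,-8,0, 0,0,0,0,0,-10,0]'
python3 -m crank '[0,0,0,0,0,-15,0, 0,0,0,0,0,-20,0, 0,0,0,0,0,-30,0, 0,0,0,0,0,-30,0, 0,0,0,0,0,-30,0]'
python3 -m crank '[0,0,0,0,0,-30,0, 0,0,0,0,0,-30,0, 0,0,0,0,0,-20,0, 0,0,0,0,0,-10,0, 0,0,0,0,0,0,0]'
python3 - <<'E'
from h import *
print(get_obs()["joint_pos"])
E
```

```text
clock: 11.45
tool_pos: [0.4974, 0.185, 0.0791]
orientation: [-180.0, -0.0, -163.5]
force: [0.2, -1.2, -5.2]
opening: 0.0582
gripper_force: 30.0
clock: 12.08
tool_pos: [0.4972, 0.1849, 0.2055]
orientation: [180.0, 0.0, -163.5]
force: [0.4, 0.7, -6.1]
opening: 0.0579
gripper_force: 30.0
clock: 12.7
tool_pos: [0.4974, 0.1851, 0.2942]
orientation: [180.0, 0.1, -163.5]
force: [0.1, -0.5, -5.6]
opening: 0.0578
gripper_force: 30.0
[ 4.15911356e+01  4.61046968e+00 -1.11881236e+01 -9.25563685e-03
 -7.41342859e+01 -1.15099178e+02]
```

```bash
python3 -m crank '[0.08,0,0,0,0,0,0, 0.1,0,0,0,0,0,0, 0.1,0,0,0,0,0,0, 0.1,0,0,0,0,0,0, 0.1,0,0,0,0,0,0]'
python3 -m crank '[0.1,0,0,0,0,0,0, 0.1,0,0,0,0,0,0, 0.1,0,0,0,0,0,0, 0.07,0,0,0,0,0,0, 0,0,0,0,0,0,0]'
python3 -m crank '[0,0,0,0,0,0,0, 0,0,0,0,0,0,0, 0,0,0,0,0,0,0, 0,0,0,0,0,0,0]'
python3 - <<'E'
from h import *
print(get_obs()["joint_pos"],get_obs()["qvel"])
a=eyes.snapshot("scene")[60:290,240:520]; b=eyes.snapshot("wrist")
cv2.imwrite("pics/i.png",np.hstack([cv2.resize(a,(487,400),interpolation=cv2.INTER_CUBIC),cv2.resize(b[:, 120:500],(313,400))]))
E
```

```text
clock: 13.32
tool_pos: [0.4971, 0.1852, 0.2926]
orientation: [-152.3, -0.0, -163.5]
force: [-0.3, -0.7, -5.2]
opening: 0.0579
gripper_force: 30.0
clock: 13.95
tool_pos: [0.4972, 0.1854, 0.2919]
orientation: [-131.2, -0.2, -163.5]
force: [-0.3, -0.0, -5.0]
opening: 0.0578
gripper_force: 30.0
clock: 14.45
tool_pos: [0.4975, 0.1849, 0.2939]
orientation: [-131.4, 0.0, -163.5]
force: [-0.3, 0.2, -5.0]
opening: 0.058
gripper_force: 30.0
[  63.01971559   17.52659523  -23.39682386   31.1059218   -88.78246003
 -148.71524389] [ 0.19092914  0.23326094 -0.19521568  0.05675397  0.04587014 -0.03621343]
```

View pics/i.png

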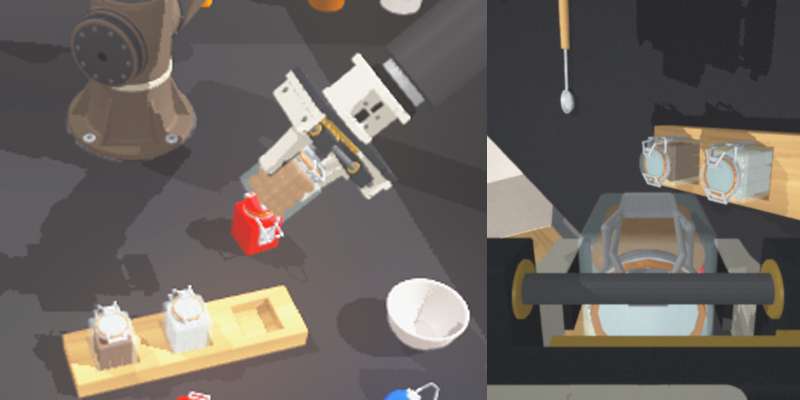

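The jar is held tipped about 49° at z≈0.29 m, clear of everything, with its clasp flat on the front face. The other two jars still stand in their pockets, so I'm handing in.

```bash
python3 -c "
from plant import ctrl
print(ctrl.close_job())"
```

```text
the job is handed in; nothing more can be done
None
```

I locked the hazelnut jar's clasp, drew the jar out of its pocket, and handed the job in with it held tipped about 49° at roughly 0.29 m, touching nothing else and the other two jars still in their pockets; the system returned no verdict.

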